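# Pull-test the sample-bag clips and discard the weak one

## Task

One of these three bag clips has gone weak: pull-test all three by their cards, drawing each clip forward firmly against the front stops of its stand, but never pulling harder than about 12 newtons and not handling a clip or its lever while its card is in it. The weak clip's card slides out easily: draw it right out and lay it on the bench in front of the stands, then set that clip down gently on its base near the middle of the discard tray. Leave the two sound clips against their stops with their cards in, and do not disturb the dish, the jar or the weighing boat.

Things in the scene. Friction and masses are not known exactly. Their poses are not given: they have to be found in the camera images.
- clip_k: white plastic bag clip, one of three alike, lying on stand_k. Origin: centre of underside; x from the jaws back to the lever, z up. 60 long; lower jaw 40 wide (x -30 to -4), rear 26 wide (x -4 to 30). Two rear cheeks (outer faces y = +-13, x 0 to 30, up to z 30) are where to grip it from above, e.g. at x 15, z 22. The sprung upper jaw's lever, between them, reaches z 34. About 70 g
- card_k: rigid card in clip_k's jaws, level, out towards the robot: brown strip 22 wide, 4 thick (x 24 to 62), on an 8 wide neck (x 8 to 24), with a grey grip block at its near end, 16 (x) by 12 (y) by 32 tall. Origin: middle of the block in plan, mid-thickness of the strip, 22 above the bench at the start; block 12 below to 20 above it. x into the clip, z up. Pinch the block across y from above, pull along -x. 20 g
- stand_k: fixed aluminium stand under clip_k. Origin: centre of underside; x from front (robot side) to back, z up. Plate 80 (x) by 74 (y), 14 thick; the clip sits on it and lifts straight up. Front stops: faces at x -34, y +-14 to +-23, up to z 25. Ledge under the card to x -52, 18 wide, up to z 19.5. Side ribs beside the lower jaw only: y +-22 to +-27, x -34 to -8, up to z 20. Rear rib 4 high
- clip_m: the same kind of clip as clip_k, on stand_m. One of the three clips has a tired spring: its card starts to slide at about 3 to 6 N of pull. In the two sound clips the card holds to at least 15 N. Looks and places do not tell which is weak, and its place changes
- card_m: card in clip_m, the same as card_k. A card's tip is 62 from its origin, some 20 inside the clip: drawn 20 it is out, and a further 30 or more clears the stand's ledge. Lying on the bench its origin is about 13 high
- stand_m: the same kind of stand as stand_k, under clip_m
- clip_t: the same kind of clip as clip_k, on stand_t. Each clip lies loose on its stand, its origin 0 to 4 behind the stand's: pulled, it first slides 4 to 8 forward (under 1 N) until it meets the stand's front stops, its origin then 4 in front of the stand's; there the pull is felt to rise, and it stays when let go
- card_t: card in clip_t, the same as card_k. A good place to pinch a card is 10 above its origin
- stand_t: the same kind of stand as stand_k, under clip_t
- discard_tray: fixed white open tray, 130 (x) by 110 (y), 22 high, walls and floor 3 thick. Origin: centre of its underside
- petri_dish: bystander: closed round sample dish, 94 across, 18 high. Origin: centre of its underside
- sample_jar: bystander: small glass jar, 48 across, 68 high. Origin: centre of its underside
- weigh_boat: bystander: white weighing boat, 60 square, 16 high. Origin: centre of its underside
There are look-alikes about, which are no part of the job. What is shaped like the clip_m but green or red is not meant.

How it is judged:
On the way:
1. the weak clip's card is drawn right out of its jaws while the clip stays on its stand (((x of card_k in the frame of clip_k below -0.092 m and horizontal distance between clip_k and stand_k below 0.015 m and height (world z) of clip_k below 0.03 m) or (x of card_m in the frame of clip_m below -0.092 m and horizontal distance between clip_m and stand_m below 0.015 m and height (world z) of clip_m below 0.03 m) or (x of card_t in the frame of clip_t below -0.092 m and horizontal distance between clip_t and stand_t below 0.015 m and height (world z) of clip_t below 0.03 m))), for 0.1 s.
At the end, for the whole second after the job is handed in: Weak clip still, on its base (tilt < 0.2 rad), within 45 (x), 40 (y) mm of the tray centre; card on the bench (origin under 19 mm high), over 90 mm from tray and stand centres; sound clips on stands, over 2 mm forward of middle (stops: 4), cards within 5 mm of their start (((x of clip_k in the frame of discard_tray between -0.045 and 0.045 m and y of clip_k in the frame of discard_tray between -0.04 and 0.04 m and height (world z) of clip_k below 0.015 m and angle between clip_k's own z axis and vertical below 0.2 rad and linear speed of each of clip_k, card_k, clip_m, clip_t below 0.02 m/s and height (world z) of card_k below 0.019 m and horizontal distance between card_k and discard_tray above 0.09 m and horizontal distance between card_k and stand_k above 0.09 m and x of clip_m in the frame of stand_m below -0.002 m and horizontal distance between clip_m and stand_m below 0.009 m and height (world z) of each of clip_m, clip_t below 0.018 m and x of card_m in the frame of clip_m between -0.077 and -0.067 m and x of clip_t in the frame of stand_t below -0.002 m and horizontal distance between clip_t and stand_t below 0.009 m and x of card_t in the frame of clip_t between -0.077 and -0.067 m) or (x of clip_m in the frame of discard_tray between -0.045 and 0.045 m and y of clip_m in the frame of discard_tray between -0.04 and 0.04 m and height (world z) of clip_m below 0.015 m and angle between clip_m's own z axis and vertical below 0.2 rad and linear speed of each of clip_m, card_m, clip_k, clip_t below 0.02 m/s and height (world z) of card_m below 0.019 m and horizontal distance between card_m and discard_tray above 0.09 m and horizontal distance between card_m and stand_m above 0.09 m and x of clip_k in the frame of stand_k below -0.002 m and horizontal distance between clip_k and stand_k below 0.009 m and height (world z) of each of clip_k, clip_t below 0.018 m and x of card_k in the frame of clip_k between -0.077 and -0.067 m and x of clip_t in the frame of stand_t below -0.002 m and horizontal distance between clip_t and stand_t below 0.009 m and x of card_t in the frame of clip_t between -0.077 and -0.067 m) or (x of clip_t in the frame of discard_tray between -0.045 and 0.045 m and y of clip_t in the frame of discard_tray between -0.04 and 0.04 m and height (world z) of clip_t below 0.015 m and angle between clip_t's own z axis and vertical below 0.2 rad and linear speed of each of clip_t, card_t, clip_k, clip_m below 0.02 m/s and height (world z) of card_t below 0.019 m and horizontal distance between card_t and discard_tray above 0.09 m and horizontal distance between card_t and stand_t above 0.09 m and x of clip_k in the frame of stand_k below -0.002 m and horizontal distance between clip_k and stand_k below 0.009 m and height (world z) of each of clip_k, clip_m below 0.018 m and x of card_k in the frame of clip_k between -0.077 and -0.067 m and x of clip_m in the frame of stand_m below -0.002 m and horizontal distance between clip_m and stand_m below 0.009 m and x of card_m in the frame of clip_m between -0.077 and -0.067 m))); the robot touches nothing.
It fails at once if a clip with its card in its jaws is pulled against its stand with more than 15 N ((contact force between clip_k and stand_k above 15 N and not (x of card_k in the frame of clip_k below -0.092 m)) or (contact force between clip_m and stand_m above 15 N and not (x of card_m in the frame of clip_m below -0.092 m)) or (contact force between clip_t and stand_t above 15 N and not (x of card_t in the frame of clip_t below -0.092 m))).
It fails at once if a clip is pressed by the fingers (over 3 N) on its stand while its card is still in its jaws ((contact force between the fingers and clip_k above 3 N and not (x of card_k in the frame of clip_k below -0.092 m) and horizontal distance between clip_k and stand_k below 0.05 m) or (contact force between the fingers and clip_m above 3 N and not (x of card_m in the frame of clip_m below -0.092 m) and horizontal distance between clip_m and stand_m below 0.05 m) or (contact force between the fingers and clip_t above 3 N and not (x of card_t in the frame of clip_t below -0.092 m) and horizontal distance between clip_t and stand_t below 0.05 m)).
It fails at once if the dish, jar or weighing boat is shifted more than 20 mm (distance of any of petri_dish, sample_jar, weigh_boat from where it was at the start of the episode above 0.02 m).
It fails at once if a clip is dropped or thrown into the tray (faster than 0.6 m/s at less than 50 mm height) ((linear speed of clip_k above 0.6 m/s and height (world z) of clip_k below 0.05 m and horizontal distance between clip_k and discard_tray below 0.1 m) or (linear speed of clip_m above 0.6 m/s and height (world z) of clip_m below 0.05 m and horizontal distance between clip_m and discard_tray below 0.1 m) or (linear speed of clip_t above 0.6 m/s and height (world z) of clip_t below 0.05 m and horizontal distance between clip_t and discard_tray below 0.1 m)).
It also fails if it takes over 67 s, if anything falls off the work surface, if the arm or the gripper's body presses on something with over 40 N, if the wrist force passes 120 N, or if a joint passes its speed limit or range.

## Robot

A 6-joint arm with a two-finger parallel gripper is mounted at the origin on the work surface. World frame = base frame: x ahead of the robot, y to its left, z up, the work surface at z = 0. Lengths are in m, angles in rad, forces in N, time in s.
With the tool pointing down it reaches from about 0.35 to 0.725 m from the base axis. Payload 4.3 kg.
Tool frame: the origin (TCP) lies at the very end of the fingers, on their centre line; the grasp point (between the pads) lies 19 mm behind it; z points along the fingers, y is the direction in which the jaws open and shut (so a half turn about z gives the same grasp; the last joint's range is limited). The gripper opens to 85 mm and grips with 20 to 120 N. Pads are 22 mm wide; open, the fingers measure 114 mm over their backs; the gripper's body (76 mm by 85 mm) begins 54 mm behind the grasp point. The pads swing forward as they close: fully open they stand 13 mm farther back than shut.
Start: joints at [-1.353, 0.377, 0.081, 1.274, 0, 1.46], TCP at [0.185, -0.544, 0.231] pointing down, gripper open.
Joint ranges: [-2.72, 2.72], [-0.84, 1.66], [-1.02, 1.22], [-1.77, 2.12], [-1.37, 1.28], [-3.14, 3.14]. Speed limits (rad/s): [2.57, 2.57, 3.14, 3.14, 3.14, 3.14].

## Interface

Orientations are given as a unit quaternion [x, y, z, w].
In Python, from workcell import arm gives the robot as it stands. Calls block until the motion is done:
- arm.goto(position, orientation): joint-space move of the TCP to a pose.
- arm.move_l(position, rotation=None, velocity=0.15, threshold=None): straight line of the TCP; rotation=None keeps the orientation; velocity is the mean speed in m/s. With threshold (N) it stops when the force on the tool has changed by that much, and returns True; else False.
- arm.move_joints(angles): joint-space move.
- arm.set_gripper(opening): finger opening in m; the grip force is fixed at half the most; returns when the fingers have stopped.
- arm.pause(seconds).
- arm.inverse_kinematics(position, orientation): joint angles nearest the present ones, or None.
- arm.grab_frame(name): name is "scene" or "side" or "wrist"; returns (picture, depth): 384x512x3 uint8, red, green, blue; 384x512 float32, m along the optical axis (not along the pixel's ray), 0 where there is no reading.
- arm.camera_info(name): a dict with "fx", "fy", "cx", "cy" (pixels), "R" (3x3) and "t" (3): a world point X has camera coordinates R X + t; the wrist camera has in their place "tool_from_camera" (4x4, takes a point from camera to tool coordinates, whose origin is the TCP and whose axes are the flange's). Camera axes: x right, y down, z forward; pixel columns grow to the right and rows downward; lengths in m; the calibration is good to about 2 mm. A picture is of the moment at which its call begins: read the wrist's pose just before it. camera_info takes no time and is no camera call.
A pose or a line that the arm cannot do raises arm.PlanningError and nothing moves.
- arm.job_done(): hands the job in, once; it reports no verdict.
Trained networks look in the newest picture that a camera, given by its name, has taken for a name from the list of things; names that differ only in an ending like _2 or _b are one class to them, and where a whole thing is asked for, a point or a joint stands for the part that bears it (a point fixed in the world has none). Each returns a list of dicts, best first, with "conf" (0 to 1); they miss things now and then, are a little off and sometimes report something else, mostly with a low value. They report only what shows in the picture. A call takes as long as a camera call. They do not tell look-alikes from the thing itself.
- arm.find_in(camera, label): "point" ([x, y, z] in m, in the coordinates of the camera as it stood for that picture, good to about 4 mm: the middle of the surface that is visible of it).
- arm.trace(camera, label): "region" (384x512 bool, what is visible of it).
Readings, each from a call of its own:
- arm.get_time(): time.
- arm.get_joints(): joint angles.
- arm.get_qvel(): joint speeds.
- arm.get_joint_torque(): joint torques, N m.
- arm.get_tcp_pos(): TCP position.
- arm.get_eef_rot(): TCP orientation.
- arm.get_contact_force(): force on the tool from outside, world axes, zero at the start.
- arm.get_ft_torque(): the same for the moment, N m.
- arm.get_gripper_width(): finger opening in m.
Only numpy, scipy, OpenCV 4.12 (cv2) and the standard library are available. Lean on these libraries where they do the work, as an engineer would, in place of code of your own. Each camera call takes 0.05 s, during which the arm holds its last target.

## Working session

There is one attempt and no reset: what is moved stays moved. The work goes in short steps, each a Python script; the robot and the scene stay as the last script left them, time stands still between calls to the robot, and variables do not carry over. Pictures are saved under pics/ and viewed, and the job is handed in when it is done.

```bash
ls; mkdir -p pics; python3 - <<'E'
from workcell import arm
import cv2
for n in ("scene","side","wrist"):
    p,d=arm.grab_frame(n); cv2.imwrite(f"pics/a_{n}.png",p[:,:,::-1])
    i=arm.camera_info(n); print(n,i)
print(arm.get_time(),arm.get_tcp_pos(),arm.get_eef_rot(),arm.get_gripper_width())
E
```

```text
pics
scene {'fx': 361.22630954699247, 'fy': 361.22630954699247, 'cx': 257.97970509452966, 'cy': 193.4590976876398, 'R': array([[ 0.06719485,  0.99765919,  0.0126885 ],
       [ 0.77881665, -0.0444978 , -0.62567129],
       [-0.6236421 ,  0.05192391, -0.77998361]]), 't': array([-0.03868782, -0.43073857,  1.32945353])}
side {'fx': 380.2492630261365, 'fy': 380.2492630261365, 'cx': 246.88935005916628, 'cy': 189.46318326295287, 'R': array([[ 0.94131143, -0.33751447, -0.00409569],
       [-0.25621265, -0.70655993, -0.65964243],
       [ 0.21974502,  0.62197833, -0.75156842]]), 't': array([-0.5599518 ,  0.19837168,  0.80320273])}
wrist {'fx': 295.7349854234911, 'fy': 295.7349854234911, 'cx': 248.10751016890234, 'cy': 191.54819602935797, 'tool_from_camera': array([[-7.05185344e-04, -9.45978245e-01, -3.24229336e-01,
         8.39617507e-02],
       [ 9.99999215e-01, -3.31254174e-04, -1.20848271e-03,
         1.51880760e-04],
       [ 1.03579604e-03, -3.24229934e-01,  9.45977736e-01,
        -1.42691304e-01],
       [ 0.00000000e+00,  0.00000000e+00,  0.00000000e+00,
         1.00000000e+00]])}
0.15 [ 0.18502984 -0.54390436  0.23057736] [ 9.86598092e-01  1.63167400e-01 -3.60462470e-05 -7.76853949e-04] 0.08553957290068494
```

View pics/a_scene.png

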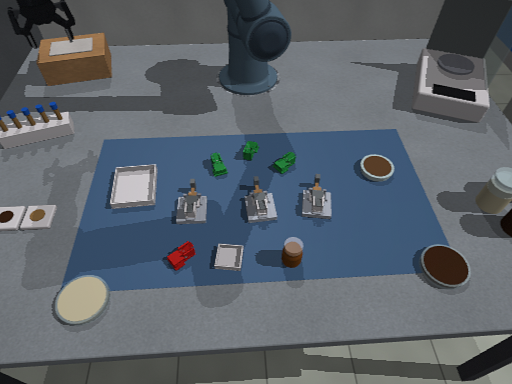

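View pics/a_side.png

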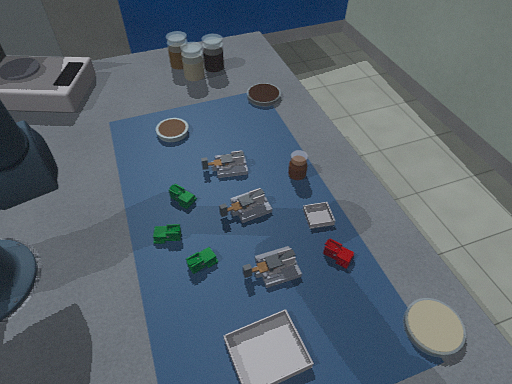

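View pics/a_wrist.png

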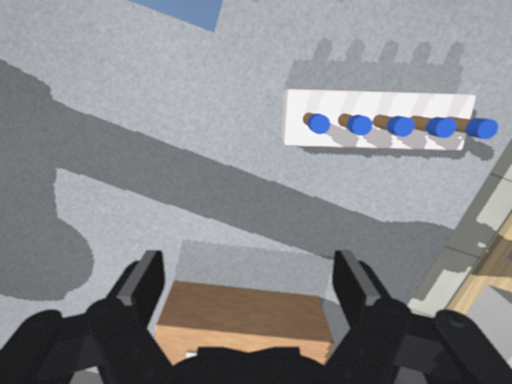

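The scene picture shows three whitish clips on aluminium stands at about (192,206), (261,205) and (317,202). There are green look-alikes at (218,163), (250,150) and (285,161), and a red one at (181,256). The white tray is at (134,186), the weighing boat at (229,257), the jar at (292,252) and a dish at (377,167).

```bash
cat > h.py <<'E'
from workcell import arm
import numpy as np, cv2
from scipy.spatial.transform import Rotation as Ro
def cam2w(n,p,pose=None):
    i=arm.camera_info(n)
    p=np.asarray(p,float)
    if n=="wrist":
        T=np.array(i["tool_from_camera"]); R=Ro.from_quat(pose[1]).as_matrix()
        return (p@T[:3,:3].T+T[:3,3])@R.T+pose[0]
    return (p-i["t"])@np.array(i["R"])
def pose(): return (np.array(arm.get_tcp_pos()),np.array(arm.get_eef_rot()))
def unproj(n,u,v,d,pose=None):
    i=arm.camera_info(n)
    return cam2w(n,np.stack([(u-i["cx"])/i["fx"]*d,(v-i["cy"])/i["fy"]*d,d],-1),pose)
def cloud(n,d,pose=None):
    v,u=np.mgrid[0:384,0:512]
    return unproj(n,u,v,d,pose)
def w2pix(n,X,pose=None):
    i=arm.camera_info(n); X=np.asarray(X,float)
    if n=="wrist":
        T=np.array(i["tool_from_camera"]); R=Ro.from_quat(pose[1]).as_matrix()
        c=((X-pose[0])@R-T[:3,3])@T[:3,:3]
    else: c=X@np.array(i["R"]).T+i["t"]
    return np.stack([c[...,0]/c[...,2]*i["fx"]+i["cx"],c[...,1]/c[...,2]*i["fy"]+i["cy"]],-1)
E
python3 - <<'E'
from h import *
np.set_printoptions(precision=4,suppress=True)
for n in ("scene","side"):
    for l in ("clip_k","clip_m","card_k","stand_k","discard_tray","petri_dish","sample_jar","weigh_boat"):
        for r in arm.find_in(n,l):
            w=cam2w(n,r["point"]); print(n,l,round(r["conf"],2),w,w2pix(n,w).round(0))
E
```

```text
scene clip_k 0.86 [0.4581 0.0838 0.0216] [285. 162.]
scene clip_k 0.84 [ 0.6099 -0.1741  0.0368] [190. 205.]
scene clip_k 0.74 [ 0.4602 -0.1105  0.0213] [216. 165.]
scene clip_k 0.74 [0.7696 0.0651 0.0551] [293. 252.]
scene clip_k 0.62 [ 0.7401 -0.1874  0.0137] [183. 255.]
scene clip_k 0.51 [0.6042 0.1449 0.0323] [315. 199.]
scene clip_k 0.51 [ 0.4041 -0.0137  0.0153] [249. 151.]
scene clip_m 0.86 [0.4581 0.0838 0.0216] [285. 162.]
scene clip_m 0.84 [ 0.6099 -0.1741  0.0368] [190. 205.]
scene clip_m 0.74 [ 0.4602 -0.1105  0.0213] [216. 165.]
scene clip_m 0.74 [0.7696 0.0651 0.0551] [293. 252.]
scene clip_m 0.62 [ 0.7401 -0.1874  0.0137] [183. 255.]
scene clip_m 0.51 [0.6042 0.1449 0.0323] [315. 199.]
scene clip_m 0.51 [ 0.4041 -0.0137  0.0153] [249. 151.]
scene stand_k 0.96 [0.6157 0.1428 0.0111] [314. 207.]
scene stand_k 0.84 [ 0.6254 -0.0027  0.0111] [258. 213.]
scene stand_k 0.68 [ 0.6136 -0.1645  0.0132] [195. 211.]
scene discard_tray 0.73 [ 0.5112 -0.3372  0.0007] [134. 187.]
scene petri_dish 0.77 [0.4877 0.3441 0.015 ] [376. 167.]
scene sample_jar 0.75 [0.767  0.0625 0.0575] [2
[... 682 characters left out ...]
 [0.4513 0.0779 0.0174] [181. 196.]
side clip_m 0.56 [0.6034 0.1365 0.0346] [232. 161.]
side clip_m 0.56 [ 0.6067 -0.1829  0.0357] [282. 260.]
side card_k 0.75 [ 0.5487 -0.1773  0.0275] [255. 269.]
side card_k 0.65 [ 0.5407 -0.0105  0.0254] [227. 211.]
side card_k 0.46 [0.5443 0.1585 0.0226] [209. 164.]
side stand_k 0.87 [0.5923 0.1218 0.0125] [230. 171.]
side stand_k 0.76 [ 0.5999 -0.0265  0.0155] [253. 212.]
side stand_k 0.62 [ 0.5952 -0.1964  0.0117] [278. 273.]
side discard_tray 0.97 [ 0.5144 -0.3327  0.0024] [267. 351.]
side petri_dish 0.6 [0.4836 0.3383 0.0193] [172. 128.]
side sample_jar 0.83 [0.75   0.051  0.0505] [298. 165.]
side weigh_boat 0.86 [ 0.7469 -0.0819  0.0009] [318. 216.]
```

```bash
python3 - <<'E'
from h import *
np.set_printoptions(precision=4,suppress=True)
for k,y in enumerate((-0.175,-0.01,0.145)):
    arm.goto([0.53,y,0.20],[1,0,0,0])
    ps=pose(); p,d=arm.grab_frame("wrist")
    np.savez(f"w{k}.npz",p=p,d=d,t=ps[0],q=ps[1])
    cv2.imwrite(f"pics/b_w{k}.png",p[:,:,::-1])
    for l in ("clip_k","card_k","stand_k"):
        for r in arm.find_in("wrist",l):
            w=cam2w("wrist",r["point"],ps); print(k,l,round(r["conf"],2),w,w2pix("wrist",w,ps).round(0))
print(arm.get_time(),arm.get_joints())
E
```

```text
0 clip_k 0.89 [ 0.4129 -0.0163  0.0226] [120. 261.]
0 clip_k 0.85 [ 0.4514 -0.1125  0.0208] [196. 232.]
0 clip_k 0.84 [0.454  0.0779 0.0237] [ 36. 232.]
0 clip_k 0.79 [ 0.6068 -0.0027  0.0335] [75. 98.]
0 card_k 0.93 [ 0.5524 -0.1708  0.023 ] [244. 150.]
0 card_k 0.63 [ 0.5435 -0.0082  0.0208] [ 97. 158.]
0 stand_k 0.9 [ 0.6084 -0.0208  0.0104] [103.  96.]
0 stand_k 0.7 [ 0.6058 -0.1814  0.0173] [254.  98.]
1 clip_k 0.91 [ 0.399  -0.0106  0.0218] [249. 270.]
1 clip_k 0.88 [0.6045 0.0004 0.0342] [237. 100.]
1 clip_k 0.79 [0.4558 0.0836 0.0255] [169. 231.]
1 clip_k 0.7 [0.6083 0.142  0.0332] [95. 96.]
1 clip_k 0.67 [ 0.607  -0.1718  0.0303] [409.  98.]
1 clip_k 0.58 [ 0.4559 -0.1025  0.0198] [325. 229.]
1 card_k 0.87 [0.5474 0.1547 0.024 ] [ 97. 155.]
1 card_k 0.8 [ 0.5423 -0.1675  0.0252] [392. 159.]
1 card_k 0.55 [ 0.5553 -0.0048  0.0207] [243. 147.]
1 stand_k 0.94 [ 0.6112 -0.0043  0.0115] [243.  93.]
1 stand_k 0.91 [0.6002 0.1282 0.0148] [118. 104.]
1 stand_k 0.77 [ 0.6021 -0.1521  0.0165] [382. 102.]
1 stand_k 0.55 [ 0.6062 -0.1706  0.0285] [406.  98.]
2 clip_k 0.92 [0.6004 0.1454 0.0338] [248. 104.]
2 clip_k 0.88 [ 0.4487 -0.1035  0.0158] [451. 233.]
2 clip_k 0.8 [0.4554 0.0883 0.0259] [296. 231.]
2 clip_k 0.78 [0.608  0.0069 0.0329] [387.  96.]
2 clip_k 0.61 [ 0.4143 -0.0176  0.026 ] [381. 261.]
2 card_k 0.88 [0.5606 0.1575 0.0229] [237. 142.]
2 card_k 0.74 [ 0.5451 -0.0041  0.021 ] [383. 156.]
2 stand_k 0.89 [ 0.5809 -0.1373  0.0098] [505. 122.]
2 stand_k 0.75 [0.6064 0.0213 0.0113] [364.  97.]
2 stand_k 0.6 [0.6095 0.1543 0.0122] [240.  95.]
9.0083 [ 0.1515  0.3354 -0.061   1.1744  0.     -2.99  ]
```

```bash
python3 - <<'E'
import cv2,numpy as np
ims=[cv2.resize(cv2.imread(f"pics/b_w{k}.png")[20:220,160:340],None,fx=1.48,fy=1.48*1.5/1.5) for k in range(3)]
cv2.imwrite("pics/b_all.png",np.hstack(ims))
i=cv2.imread("pics/b_w1.png");cv2.imwrite("pics/b_c1.png",cv2.resize(i[40:200,160:330],None,fx=3.5,fy=3.5,interpolation=cv2.INTER_CUBIC))
E
```

```text
(no output)
```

View pics/b_all.png

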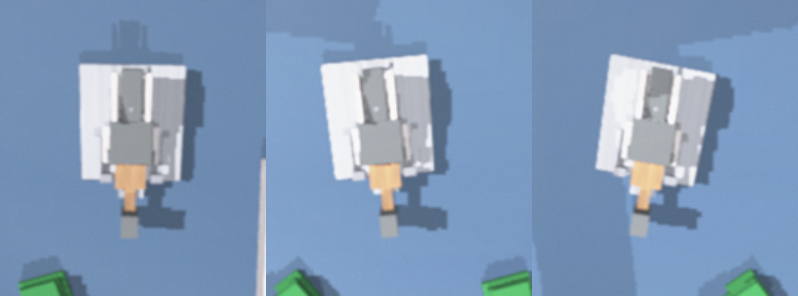

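View pics/b_w1.png

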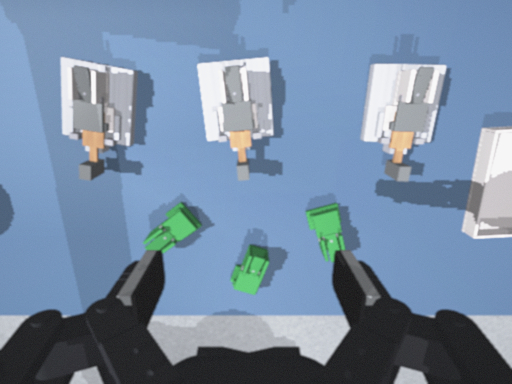

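View pics/b_c1.png

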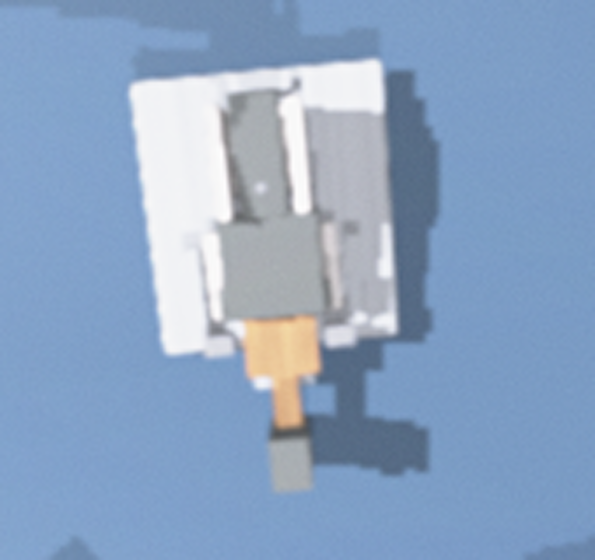

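```bash
cat > fit.py <<'E'
from h import *
from scipy.optimize import minimize
np.set_printoptions(precision=4,suppress=True)
def analyse(P,xc,yc):
    """P Nx3 cloud; rough centre of stand"""
    a=np.abs(P[:,:2]-[xc,yc])
    S=P[(a[:,0]<.07)&(a[:,1]<.07)]
    pl=S[(S[:,2]>.010)&(S[:,2]<.018)]
    # robust rectangle 80x74: maximise points inside vs just outside not avail -> fit via percentile edges over yaw
    def ext(th):
        c,s=np.cos(th),np.sin(th); q=pl[:,:2]@np.array([[c,-s],[s,c]])
        lo,hi=np.percentile(q,1,0),np.percentile(q,99,0); return lo,hi,(hi-lo)
    best=min(np.radians(np.arange(-25,25,.5)),key=lambda t:ext(t)[2][1])
    lo,hi,w=ext(best); c,s=np.cos(best),np.sin(best)
    R=np.array([[c,-s],[s,c]])
    cen=R@np.array([hi[0]-.04,(lo[1]+hi[1])/2])
    return cen,np.degrees(best),w,S
E
python3 - <<'E'
from fit import *
for k,(x,y) in enumerate(((.608,-.172),(.61,-.005),(.605,.145))):
    z=np.load(f"w{k}.npz"); P=cloud("wrist",z["d"],(z["t"],z["q"]));
    P=P[z["d"]>0]
    cen,th,w,S=analyse(P,x,y)
    print(k,"stand",cen,th,w,len(S))
    # block: z .03-.047, x<stand-0.045
    c,s=np.cos(np.radians(th)),np.sin(np.radians(th))
    L=(P[:,:2]-cen)@np.array([[c,-s],[s,c]])
    for nm,m in (("block",(L[:,0]<-.055)&(L[:,0]>-.1)&(abs(L[:,1])<.03)&(P[:,2]>.037)&(P[:,2]<.05)),
                 ("strip",(L[:,0]<-.034)&(L[:,0]>-.055)&(abs(L[:,1])<.03)&(P[:,2]>.019)&(P[:,2]<.03)),
                 ("cheek",(L[:,0]>-.01)&(L[:,0]<.05)&(abs(L[:,1])<.03)&(P[:,2]>.038)&(P[:,2]<.055))):
        q=L[m]; 
        if len(q): print("  ",nm,len(q),q.min(0)*1e3,q.max(0)*1e3,q.mean(0)*1e3,"z",P[m,2].mean(),"world",P[m].mean(0))
E
```

```text
0 stand [ 0.5995 -0.1767] -2.0 [0.0781 0.0729] 38789
   block 184 [-76.2806  -6.3846] [-60.365    5.4896] [-67.6154  -0.3323] z 0.04157677277569294 world [ 0.5319 -0.1747  0.0416]
   strip 395 [-54.9243 -23.649 ] [-34.0165  21.4272] [-41.375   -0.4921] z 0.023766511256108562 world [ 0.5581 -0.1758  0.0238]
   cheek 724 [  3.7043 -12.2934] [35.8459 13.4664] [21.1566  0.6844] z 0.04289478761004798 world [ 0.6207 -0.1768  0.0429]
1 stand [0.6033 0.0018] 5.0 [0.078  0.0729] 37179
   block 182 [-79.4726  -6.3838] [-63.0601   5.5869] [-70.882   -0.4043] z 0.04190975900241285 world [ 0.5327 -0.0048  0.0419]
   strip 423 [-54.8664 -22.7908] [-34.0404  22.7705] [-41.461   -0.1081] z 0.02403245929765631 world [ 0.562  -0.0019  0.024 ]
   cheek 727 [  0.8132 -12.745 ] [33.0522 13.2929] [18.308   0.3118] z 0.042806536783929844 world [0.6215 0.0037 0.0428]
2 stand [0.6007 0.1515] -10.5 [0.0783 0.073 ] 42203
   block 181 [-76.9474  -8.3012] [-60.3919   3.6961] [-68.1048  -2.2538] z 0.041553501920523525 world [0.5333 0.1617 0.0416]
   strip 398 [-54.953  -23.0354] [-34.0109  22.6787] [-41.3778  -0.8578] z 0.023748216336589502 world [0.5598 0.1582 0.0237]
   cheek 716 [  3.2482 -13.4476] [35.6351 12.9765] [20.9967 -0.0651] z 0.04294427219253672 world [0.6213 0.1476 0.0429]
```

```bash
cat >> h.py <<'E'
CL={0:((.5316,-.1747),-1.35),1:((.5325,-.0048),5.47),2:((.5331,.1617),-9.1)}
def quat(th): return (Ro.from_euler('z',th,degrees=True)*Ro.from_quat([0,1,0,0])).as_quat()
def ax(th): return np.array([np.cos(np.radians(th)),np.sin(np.radians(th)),0])
def F(th=0): 
    f=np.array(arm.get_contact_force()); return f, float(f@ax(th))
def approach(k):
    (x,y),th=CL[k]; q=quat(th)
    if arm.get_gripper_width()<.03 or arm.get_gripper_width()>.06: arm.set_gripper(.045)
    arm.goto([x,y,.085],q); arm.move_l([x,y,.013],velocity=.12)
def stage(k,th,dist,v,thr):
    p0=np.array(arm.get_tcp_pos()); 
    r=arm.move_l(list(p0-ax(th)*dist),velocity=v,threshold=thr)
    p=np.array(arm.get_tcp_pos()); f,fa=F(th)
    print(k,"stop" if r else "ran",f"moved {1e3*float((p0-p)@ax(th)):.2f} mm F",f.round(2),f"axial {fa:.2f} t {arm.get_time():.2f}")
    return r
E
python3 - <<'E'
from h import *
k=2; th=CL[k][1]
approach(k); f,_=F(); print("before grip",f.round(2),arm.get_time(),arm.get_tcp_pos())
arm.set_gripper(.0); print("w",arm.get_gripper_width(),F(th)[0].round(2),arm.get_time())
if .008<arm.get_gripper_width()<.016: stage(k,th,.012,.006,2.5)
E
```

```text
before grip [ 0.89 -0.13 -0.13] 13.0333 [0.53359087 0.16180312 0.01351761]
w 0.010430854860927164 [-1.27  0.11  4.53] 13.425
2 stop moved -0.01 mm F [-0.34 -0.42  2.91] axial -0.27 t 13.93
```

```bash
python3 - <<'E'
from h import *
k=2; th=CL[k][1]
print([F(th)[0].round(2) for _ in range(4)])
r=stage(k,th,.012,.006,3)
E
```

```text
[array([-0.34, -0.42,  2.91]), array([-0.34, -0.42,  2.91]), array([-0.34, -0.42,  2.91]), array([-0.34, -0.42,  2.91])]
2 stop moved 6.49 mm F [-0.78 -0.06  3.95] axial -0.76 t 15.08
```

```bash
python3 - <<'E'
from h import *
k=2; th=CL[k][1]
arm.pause(.05); print(F(th)); 
r=stage(k,th,.004,.006,5)
arm.pause(.05); print(F(th))
E
```

```text
(array([-0.66241393, -0.92008455,  3.23120378]), -0.508557864035458)
2 stop moved -0.01 mm F [1.74 0.4  2.14] axial 1.66 t 15.58
(array([ 0.3171717 , -0.76562395,  2.62360097]), 0.4342693189305251)
```

```bash
cat >> h.py <<'E'
def step(k,th,dist,n,lim,v=.006):
    p0=np.array(arm.get_tcp_pos())
    for i in range(1,n+1):
        arm.move_l(list(p0-ax(th)*dist*i),velocity=v)
        fs=np.mean([F(th)[0] for _ in range(1)],0); p=np.array(arm.get_tcp_pos())
        fa=float(fs@ax(th))
        print(f"{i} cmd {dist*i*1e3:.2f} act {1e3*float((p0-p)@ax(th)):.2f} F",fs.round(2),f"ax {fa:.2f} t {arm.get_time():.2f}")
        if fa>lim: return True
    return False
E
python3 - <<'E'
from h import *
k=2; th=CL[k][1]
step(k,th,.0003,4,5)
E
```

```text
1 cmd 0.30 act -0.03 F [ 0.68 -0.45  1.3 ] ax 0.74 t 15.88
2 cmd 0.60 act 0.00 F [ 2.94 -1.02  0.7 ] ax 3.07 t 16.13
3 cmd 0.90 act 0.12 F [ 4.32 -0.99 -1.11] ax 4.42 t 16.38
4 cmd 1.20 act 0.14 F [ 5.82 -0.58 -1.08] ax 5.84 t 16.63
```

```bash
cat >> h.py <<'E'
def step2(k,th,p0,c0,dist,n,lim,v=.006):
    for i in range(1,n+1):
        c=c0+dist*i
        arm.move_l(list(p0-ax(th)*c),velocity=v)
        fs=F(th)[0]; p=np.array(arm.get_tcp_pos())
        fa=float(fs@ax(th))
        print(f"{i} cmd {c*1e3:.2f} act {1e3*float((p0-p)@ax(th)):.2f} F",fs.round(2),f"ax {fa:.2f} t {arm.get_time():.2f}")
        if fa>lim: break
    return c,fa
E
python3 - <<'E'
from h import *
k=2; th=CL[k][1]
p0=np.array(arm.get_tcp_pos())+ax(th)*.00014
c,fa=step2(k,th,p0,.0012,.0003,4,8.3)
ps=arm.get_tcp_pos(); print(ps)
if fa>8.3:
    arm.set_gripper(.045); print(F(th)[0].round(2))
    q=np.array(arm.get_tcp_pos()); arm.move_l([q[0],q[1],.085],velocity=.2)
    approach(1); th=CL[1][1]; print(F(th)[0].round(2))
    arm.set_gripper(0); arm.pause(.05); print(arm.get_gripper_width(),F(th)[0].round(2),arm.get_tcp_pos(),arm.get_time())
E
```

```text
1 cmd 1.50 act 0.18 F [ 7.13 -0.51 -3.58] ax 7.12 t 16.88
2 cmd 1.80 act 0.17 F [ 7.48 -1.43 -4.29] ax 7.62 t 17.13
3 cmd 2.10 act 0.23 F [ 6.87 -0.98 -3.76] ax 6.94 t 17.38
4 cmd 2.40 act 0.25 F [ 7.01 -1.64 -2.55] ax 7.18 t 17.63
[0.52727339 0.1630595  0.01440636]
```

```bash
python3 - <<'E'
from h import *
k=2; th=CL[k][1]
arm.set_gripper(.045); print(F(th)[0].round(2))
q=np.array(arm.get_tcp_pos()); print(q,arm.get_time()); arm.move_l([q[0],q[1],.085],velocity=.2)
approach(1); th=CL[1][1]; print(F(th)[0].round(2),arm.get_time())
arm.set_gripper(0); arm.pause(.05); print(arm.get_gripper_width(),F(th)[0].round(2),arm.get_tcp_pos(),arm.get_time())
E
```

```text
[-0.1   0.38  0.3 ]
[0.52414059 0.16331412 0.0135531 ] 18.0583
[0.38 0.4  0.89] 20.025
0.01101067119686264 [-0.54  0.61  5.04] [ 0.53331246 -0.00487179  0.01381453] 20.4667
```

```bash
python3 - <<'E'
from h import *
k=1; th=CL[k][1]
p0=np.array([CL[k][0][0],CL[k][0][1],.013])
p0[:2]=np.array(arm.get_tcp_pos())[:2]
arm.move_l(list(p0-ax(th)*.003),velocity=.015); print(F(th)[0].round(2),arm.get_tcp_pos())
step2(k,th,p0,.003,.0006,8,8.0,v=.01)
E
```

```text
[2.11 0.4  4.58] [ 0.53179796 -0.00531575  0.0137186 ]
1 cmd 3.60 act 2.04 F [4.13 0.77 6.21] ax 4.18 t 21.02
2 cmd 4.20 act 2.63 F [ 3.73 -0.02  5.43] ax 3.71 t 21.27
3 cmd 4.80 act 3.27 F [3.28 1.08 6.2 ] ax 3.37 t 21.52
4 cmd 5.40 act 3.86 F [2.95 0.35 5.26] ax 2.97 t 21.77
5 cmd 6.00 act 4.21 F [ 5.11 -0.1   5.11] ax 5.08 t 22.02
6 cmd 6.60 act 4.60 F [5.42 0.57 3.95] ax 5.45 t 22.27
7 cmd 7.20 act 5.07 F [5.38 0.73 3.84] ax 5.43 t 22.52
8 cmd 7.80 act 5.66 F [ 5.55 -0.1   3.67] ax 5.51 t 22.77
```

```bash
python3 - <<'E'
from h import *
k=1; th=CL[k][1]
p0=np.array(arm.get_tcp_pos())+ax(th)*.00566; p0[2]=.0132
step2(k,th,p0,.0078,.0006,5,8.5,v=.01)
p,d=arm.grab_frame("side"); cv2.imwrite("pics/c_side.png",p[120:300,180:330,::-1].repeat(4,0).repeat(4,1))
E
```

```text
1 cmd 8.40 act 6.62 F [5.62 0.31 3.93] ax 5.62 t 23.02
2 cmd 9.00 act 7.21 F [5.68 0.93 3.58] ax 5.74 t 23.27
3 cmd 9.60 act 7.79 F [6.16 1.28 3.64] ax 6.25 t 23.52
4 cmd 10.20 act 8.39 F [5.76 0.49 3.72] ax 5.78 t 23.77
5 cmd 10.80 act 9.04 F [5.49 0.94 3.5 ] ax 5.55 t 24.02
```

View pics/c_side.png

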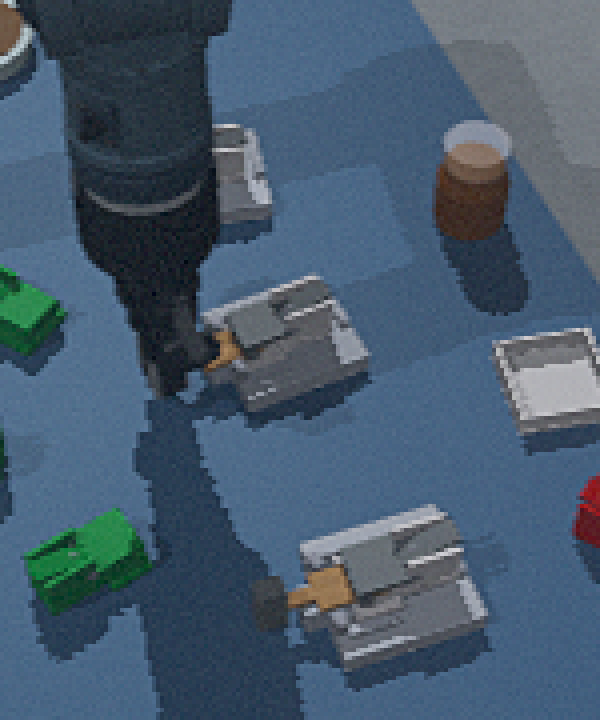

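```bash
python3 - <<'E'
from h import *
k=1; th=CL[k][1]
p=np.array(arm.get_tcp_pos()); p[2]=.0135
for d in (.01,.022,.036,.055):
    r=arm.move_l(list(p-ax(th)*d),velocity=.03); q=np.array(arm.get_tcp_pos())
    f,fa=F(th); print(d,r,q,f.round(2),arm.get_time())
    if fa>10: raise SystemExit
p,d=arm.grab_frame("side"); cv2.imwrite("pics/d_side.png",p[120:300,130:330,::-1].repeat(3,0).repeat(3,1))
print(arm.get_gripper_width())
E
```

```text
0.01 False [ 0.51499546 -0.00744044  0.01369971] [ 4.36 -0.64  3.97] 24.4917
0.022 False [ 0.50122392 -0.00842063  0.01330462] [0.7  0.12 5.41] 25.0417
0.036 False [ 0.48694653 -0.00971124  0.0127766 ] [-0.75  0.57  0.09] 25.6583
0.055 False [ 0.46986775 -0.01167186  0.01362406] [ 0.78 -0.92 -0.02] 26.4417
0.010830306668067044
```

View pics/d_side.png

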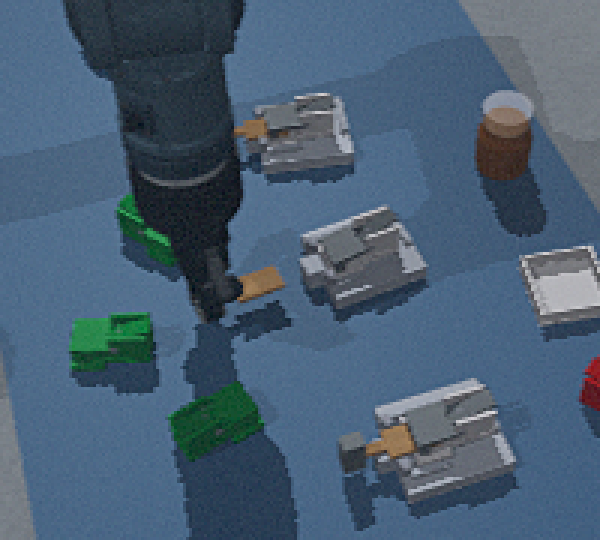

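The card (tip near (283,280)) is clear of the middle clip. That clip is still on its stand, and the right-hand and front clips still hold their cards. Next I'll lay the card down and test clip 0.

```bash
python3 - <<'E'
from h import *
q=np.array(arm.get_tcp_pos())
print(arm.move_l([q[0],q[1],.0045],velocity=.05,threshold=6), arm.get_tcp_pos(),F()[0].round(2))
arm.set_gripper(.045); q=np.array(arm.get_tcp_pos()); arm.move_l([q[0],q[1],.085],velocity=.2)
k=0; approach(k); th=CL[k][1]
arm.set_gripper(0); q=np.array(arm.get_tcp_pos()); f0=F(th)[0]
arm.move_l([q[0],q[1],.0145],velocity=.02)
print(arm.get_gripper_width(),f0.round(2),F(th)[0].round(2),q,arm.get_tcp_pos(),arm.get_time())
p,d=arm.grab_frame("scene"); cv2.imwrite("pics/e_scene.png",p[120:270,120:350,::-1].repeat(3,0).repeat(3,1))
E
```

```text
True [ 0.47078317 -0.01178127  0.00402368] [0.01 0.27 5.39]
0.010797771257825571 [-0.12  0.47  4.8 ] [ 0.82 -0.37 -0.12] [ 0.53233497 -0.17495854  0.01387044] [ 0.53211706 -0.17498201  0.01429726] 29.875
```

View pics/e_scene.png

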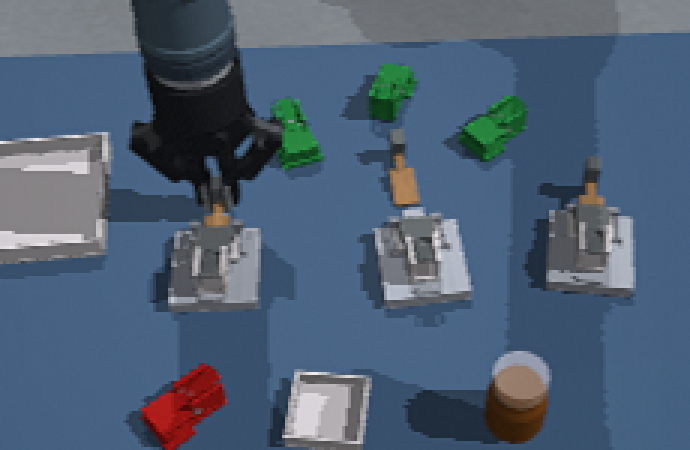

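The card lies on the bench, its block near (397,140) in the crop, and the fingers hold the block of clip 0.

```bash
python3 - <<'E'
from h import *
k=0; th=CL[k][1]
p0=np.array(arm.get_tcp_pos()); p0[2]=.0145
arm.move_l(list(p0-ax(th)*.0045),velocity=.015); print(F(th)[0].round(2),arm.get_tcp_pos())
c,fa=step2(k,th,p0,.0045,.0007,10,7.8,v=.01)
if fa>7.8:
    arm.pause(.1);print(F(th)[0].round(2))
    arm.set_gripper(.045); q=np.array(arm.get_tcp_pos()); arm.move_l([q[0],q[1],.085],velocity=.2); print(q,arm.get_time())
E
```

```text
[-0.03  0.05 -0.09] [ 0.52714628 -0.17470584  0.01436814]
1 cmd 5.20 act 5.32 F [-0.02 -0.4  -1.37] ax -0.01 t 30.64
2 cmd 5.90 act 5.96 F [ 0.85 -0.05 -0.82] ax 0.85 t 30.89
3 cmd 6.60 act 6.56 F [-0.49 -0.33 -1.  ] ax -0.48 t 31.14
4 cmd 7.30 act 6.70 F [ 2.91 -0.68 -2.3 ] ax 2.93 t 31.39
5 cmd 8.00 act 6.72 F [ 4.79  1.05 -3.28] ax 4.77 t 31.64
6 cmd 8.70 act 6.79 F [ 7.15  0.24 -4.57] ax 7.14 t 31.89
7 cmd 9.40 act 6.78 F [ 8.44  0.57 -6.08] ax 8.42 t 32.14
[ 8.82  0.41 -5.68]
[ 0.52202802 -0.17464783  0.0144287 ] 33.1667
```

```bash
python3 - <<'E'
from fit import *
arm.goto([.58,0.0,.20],quat(0))
ps=pose(); p,d=arm.grab_frame("wrist"); cv2.imwrite("pics/f_w.png",p[:,:,::-1])
np.savez("f.npz",p=p,d=d,t=ps[0],q=ps[1])
P=cloud("wrist",d,ps); P=P[d>0]; P=P[np.abs(P).max(1)<1.5]
for k,(x,y) in enumerate(((.600,-.176),(.604,.002),(.601,.151))):
    cen,th,w,S=analyse(P,x,y); print(k,"stand",cen,th,w)
    th=CL[k][1]; c,s=np.cos(np.radians(th)),np.sin(np.radians(th))
    L=(P[:,:2]-[x,y])@np.array([[c,-s],[s,c]])
    for nm,m in (("block",(L[:,0]<-.055)&(L[:,0]>-.1)&(abs(L[:,1])<.03)&(P[:,2]>.037)&(P[:,2]<.05)),
                 ("cheek",(L[:,0]>-.02)&(L[:,0]<.05)&(abs(L[:,1])<.03)&(P[:,2]>.040)&(P[:,2]<.055))):
        q=L[m]
        if len(q): print("  ",nm,len(q),q.min(0)*1e3,q.max(0)*1e3,q.mean(0)*1e3,"z",P[m,2].mean(),"world",P[m].mean(0))
    if 0:pass
# tray
m=(abs(P[:,0]-.512)<.1)&(abs(P[:,1]+.335)<.09)&(P[:,2]>.015)&(P[:,2]<.03)
print("tray rim",P[m].min(0),P[m].max(0),cv2.minAreaRect((P[m][:,:2]*1e3).astype(np.float32)))
print(arm.get_time())
E
```

```text
0 stand [ 0.5984 -0.1755] -1.0 [0.089  0.0735]
   block 244 [-83.98   -6.382] [-68.1699   6.8498] [-76.2862   0.9932] z 0.041254969460717515 world [ 0.5238 -0.1732  0.0413]
   cheek 528 [ -4.6621 -12.8783] [27.5199 14.3394] [13.5887  0.8027] z 0.04304214031071085 world [ 0.6136 -0.1755  0.043 ]
1 stand [0.6023 0.0026] 5.0 [0.0904 0.073 ]
   cheek 474 [ -4.4796 -13.1687] [26.0142 12.8491] [12.7685 -0.2315] z 0.044270738591062356 world [0.6167 0.003  0.0443]
2 stand [0.6001 0.1518] -10.0 [0.0826 0.0736]
   block 239 [-83.8406  -5.9282] [-68.0074   7.3952] [-76.0346  -0.1247] z 0.041715066138457976 world [0.5259 0.1629 0.0417]
   cheek 542 [ -4.0502 -13.5598] [28.0523 13.3468] [13.759  -0.7692] z 0.04335585273578382 world [0.6145 0.1481 0.0434]
tray rim [ 0.5567 -0.2773  0.015 ] [ 0.5732 -0.275   0.0218] ((564.99951171875, -276.4088439941406), (16.590621948242188, 2.252152919769287), 2.401021957397461)
34.0917
```

View pics/f_w.png

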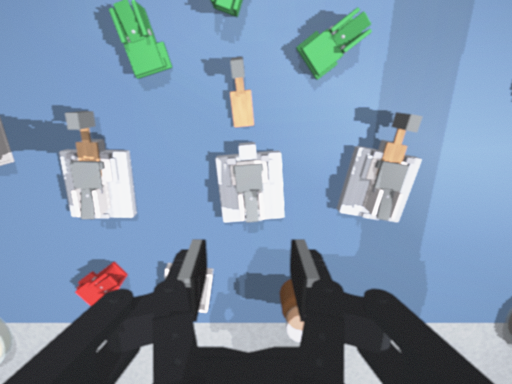

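```bash
python3 - <<'E'
from h import *
for n in ("scene","side"):
    p,d=arm.grab_frame(n); P=cloud(n,d); 
    for r in arm.trace(n,"discard_tray")[:1]:
        m=r["region"]&(d>0); Q=P[m]; print(n,r["conf"],m.sum(),Q.min(0).round(3),Q.max(0).round(3))
        rim=Q[(Q[:,2]>.016)&(Q[:,2]<.03)]; print(cv2.minAreaRect((rim[:,:2]*1e3).astype(np.float32)))
        fl=Q[(Q[:,2]<.008)]; print("floor",fl.mean(0).round(4),cv2.minAreaRect((fl[:,:2]*1e3).astype(np.float32)))
th=5.2; q=quat(th); x,y=.6140,.0030
arm.set_gripper(.05)
arm.goto([x,y,.09],q); arm.move_l([x,y,.0185],velocity=.12)
print(F()[0].round(2)); arm.set_gripper(0); print(arm.get_gripper_width(),F()[0].round(2),arm.get_tcp_pos(),arm.get_time())
E
```

```text
scene 0.62 1734 [ 0.429 -0.397 -0.003] [ 0.582 -0.277  0.023]
((513.18017578125, -334.4004821777344), (133.02853393554688, 110.67472839355469), 3.2109827995300293)
floor [ 0.5091 -0.3382  0.0017] ((503.976318359375, -339.6515197753906), (152.529052734375, 118.08731842041016), 2.734473466873169)
side 0.95 4386 [ 0.446 -0.391 -0.001] [ 0.579 -0.278  0.025]
((512.8159790039062, -335.2438659667969), (129.9871826171875, 110.51483917236328), 3.161156415939331)
floor [ 0.5142 -0.3338  0.003 ] ((511.73468017578125, -336.44171142578125), (128.52940368652344, 108.81441497802734), 3.372802972793579)
[-0.56  0.45  0.67]
0.025229369303471066 [-0.29 -0.78  5.61] [0.61540984 0.00283    0.01999128] 36.1333
```

```bash
python3 - <<'E'
from h import *
g=np.array(arm.get_tcp_pos())
arm.move_l([g[0],g[1],.11],velocity=.12)
print(arm.get_gripper_width(),F()[0].round(2))
p,d=arm.grab_frame("side"); cv2.imwrite("pics/g_side.png",p[60:300,130:400,::-1].repeat(2,0).repeat(2,1))
t=[.528,-.334]
arm.move_l([*t,.11],quat(3.2),velocity=.2)
arm.move_l([*t,.03],velocity=.1)
print(arm.get_gripper_width(),arm.get_tcp_pos(),F()[0].round(2),arm.get_time())
r=arm.move_l([*t,.007],velocity=.03,threshold=3)
print(r,g[2]-.011,arm.get_tcp_pos(),F()[0].round(2),arm.get_time())
E
```

```text
0.02520603372202601 [-0.37 -0.24 -1.19]
0.024836083074732538 [ 0.52851436 -0.33437728  0.03068028] [-0.73 -0.03 -1.15] 39.9417
True 0.008991282490995667 [ 0.52760813 -0.33372392  0.00899677] [-0.62  1.18  5.05] 40.6083
```

View pics/g_side.png

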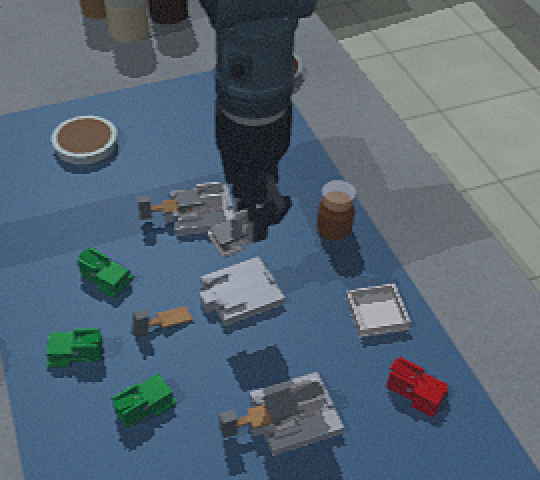

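Contact came at exactly the predicted height (0.0090). The picture showed the clip lifted off the bare middle stand and level in the fingers. I'll release it and check.

```bash
python3 - <<'E'
from fit import *
arm.set_gripper(.05)
q=np.array(arm.get_tcp_pos()); arm.move_l([q[0],q[1],.12],velocity=.15)
arm.goto([.57,-.12,.22],quat(0))
ps=pose(); p,d=arm.grab_frame("wrist"); cv2.imwrite("pics/h_w.png",p[:,:,::-1])
P=cloud("wrist",d,ps); P=P[d>0]
p2,d2=arm.grab_frame("side"); cv2.imwrite("pics/h_side.png",p2[:,:,::-1])
Q=cloud("side",d2)[d2>0]
for nm,A in (("wrist",P),("side",Q)):
    m=(abs(A[:,0]-.513)<.05)&(abs(A[:,1]+.335)<.042)&(A[:,2]>.010); 
    print(nm,"tray clip",m.sum(),A[m].min(0),A[m].max(0),A[m].mean(0))
    m=(A[:,0]>.44)&(A[:,0]<.545)&(abs(A[:,1]+.01)<.03)&(A[:,2]>.006); 
    print("  card",m.sum(),A[m].min(0),A[m].max(0))
for n in ("scene","side"):
    if n=="scene": arm.grab_frame(n)
    for l in ("petri_dish","sample_jar","weigh_boat"):
        for r in arm.find_in(n,l)[:1]: print(n,l,cam2w(n,r["point"]))
print(arm.get_time())
E
```

```text
wrist tray clip 1812 [ 0.4824 -0.3503  0.01  ] [ 0.5431 -0.3142  0.0388] [ 0.5129 -0.3308  0.0249]
  card 932 [ 0.4629 -0.0195  0.006 ] [0.5285 0.0047 0.0357]
side tray clip 617 [ 0.483  -0.3555  0.01  ] [ 0.5436 -0.3201  0.0387] [ 0.513  -0.3365  0.0252]
  card 194 [ 0.4637 -0.0203  0.0061] [0.5273 0.0033 0.0359]
scene petri_dish [0.7666 0.0667 0.0552]
scene sample_jar [0.7661 0.0651 0.0566]
scene weigh_boat [ 0.7444 -0.0846 -0.0002]
side petri_dish [0.4851 0.3358 0.0205]
side sample_jar [0.7471 0.0542 0.0455]
side weigh_boat [ 0.7476 -0.0829 -0.0005]
43.2667
```

View pics/h_w.png

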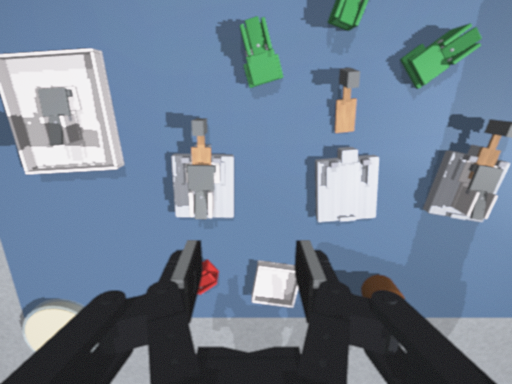

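View pics/h_side.png

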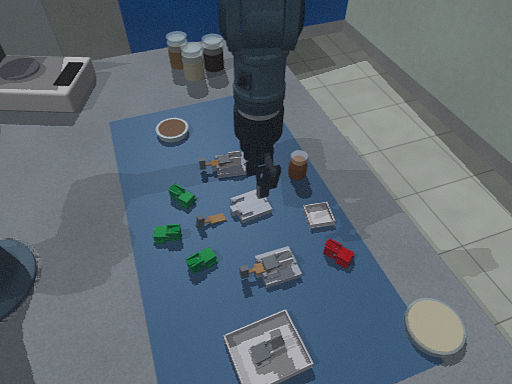

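```bash
python3 - <<'E'
from h import *
arm.job_done(); print(arm.get_time())
E
```

```text
the job is handed in; nothing more can be done
the job is handed in; nothing more can be done
```

I found the weak clip, drew its card, put the clip in the discard tray and handed the job in at about 43 s. No verdict is reported.

**Pull tests**

| Clip (place) | Forward slide | Pull felt | Result |
|---|---|---|---|
| y ≈ +0.15 | 6.4 mm | rose to about 7.5 N, no slip | sound |
| y ≈ −0.18 | 6.7 mm | rose to about 8.8 N, no slip | sound |
| y ≈ 0 (middle) | met the stops at about 4 mm | card slid steadily at about 5.5 N | weak |

**Weak clip and its card**
- **Card:** it was drawn right out while the clip stayed on its stand. It now lies on the bench with its block about 0.13 m in front of the stand centre. The block top is at 36 mm, which puts the origin at about 13–16 mm, under the 19 mm limit.
- **Clip:** it was set down gently, making contact at the predicted height. It stands upright, within a few mm of the tray centre.

**Last checks**
- **Sound clips:** measured after release, their blocks sat about 76 mm in front of the stand centres. That matches the stops with cards in, but the camera fit is only good to 1–2 mm.
- **Jar, boat and dish:** jar and boat were found again within a few mm of the start in both views. The dish matched in the side view. In the last scene view the network reported the jar as the dish, so I disregarded that reading.
- **Force stop:** on the +0.15 clip it tripped early because of forces from closing the gripper. I switched to small steps, reading the force at each one.
- **Weak clip's pull:** I gripped its card while pressing it down about 5 N, so the 5.5 N includes some friction from the ledge. The slide went well past the stops with no rise in force.

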